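# Load two tacking stations with post feet and flanged sockets

## Robot

A 6-joint arm with a two-finger parallel gripper is mounted at the origin on the work surface. World frame = base frame: x ahead of the robot, y to its left, z up, the work surface at z = 0. Lengths are in m, angles in rad, forces in N, time in s.
With the tool pointing down it reaches from about 0.325 to 0.775 m from the base axis. Payload 9.3 kg.
Tool frame: the origin (TCP) lies at the very end of the fingers, on their centre line; the grasp point (between the pads) lies behind it (grip_depth is the z of the grasp point in the tool frame, in m); z points along the fingers, y is the line along which they close (so a half turn about z gives the same grasp; the last joint's range is limited). The gripper opens to 85 mm and grips with 20 to 120 N. Pads are 22 mm wide; open, the fingers measure 114 mm over their backs; the gripper's body (76 mm by 85 mm) begins 54 mm behind the grasp point. The pads swing forward as they close: fully open they stand 13 mm farther back than shut.
Start: joints at [-1.408, 0.259, 0.021, 1.334, 0, 1.418], TCP at [0.171, -0.523, 0.231] pointing down, gripper open.
Joint ranges: [-3.04, 3.04], [-0.91, 1.82], [-1.04, 1.36], [-1.92, 1.95], [-1.52, 1.45], [-3.14, 3.14]. Speed limits (rad/s): [2.22, 2.22, 2.79, 3.14, 3.14, 3.14].

## Interface

Orientations are given as a 3x3 rotation matrix whose columns are the frame's x, y, z axes.
In Python, from rig import * gives the robot as it stands.
- The arm moves only by the tool play_rows, never from a script. Its argument "plan" is a list of rows, each a list of 3 entries, a list of its own where there are three numbers: the closure, from 0 (fully open) to 1 (shut), then the shift along the tool's x, y, z in m, then the turn about the tool's z in degrees. In form: [[fingers, [x, y, z], spin], ...]. A call has 1 to 12 rows; each row is the pose to reach, as a shift and turn from the pose commanded when the call began, along the tool's axes at that moment; what a row does not reach only later rows make up. A row lasts 1/10 s, in which the tool goes at most 50 mm and 8.59 degrees, less where a joint would pass 70% of its speed; a pose out of reach is approached as far as the arm can. A call with a gripper value outside its range is refused whole. The fingers move at their own pace and stop on an object; the grip force is fixed at half the most. Time passes only in rows, so rows that repeat a pose let the fingers close. It gives the time, the measured TCP pose, the force, the opening and the grip force at its end, in the units of the state.
- observe(): the state, without advancing time (a new reading comes with each control period).
- grab_frame(name): name is "side" or "top" or "wrist"; returns a dict with "pixels" (400x640x3 uint8, blue, green, red), "range_z" (400x640 float32, m along the optical axis (not along the pixel's ray), 0 where there is no reading), "K" (3x3 intrinsics, pixels), "world_from_camera" (4x4, takes a point from camera to world coordinates); the wrist camera has in their place "tool_from_camera" (4x4, takes a point from camera to tool coordinates, whose origin is the TCP and whose axes are the flange's). Camera axes: x right, y up, looking along -z (the intrinsics and any distortion apply to the point x, -y, -z); pixel columns grow to the right and rows downward; lengths in m; the calibration is good to about 2 mm. The wrist camera is an equidistant fisheye: a pixel r from the principal point sees the ray r / f radians off the axis. A picture is of the moment at which its call begins: read the wrist's pose just before it.
- close_job(): hands the job in; it is judged then, once.
Trained networks look in a picture, given as the dict that the camera call returned (one of the last four; its "shot" number tells which), for a name from the list of things; names that differ only in an ending like _2 or _b are one class to them, and where a whole thing is asked for, a point or a joint stands for the part that bears it (a point fixed in the world has none). Each returns a list of dicts, best first, with "p" (0 to 1); they miss things now and then, are a little off and sometimes report something else, mostly with a low value. They report only what shows in the picture. A call takes as long as a camera call. They do not tell look-alikes from the thing itself.
- look_for(label, picture): "xyz" ([x, y, z] in m, in world coordinates, good to about 4 mm: the middle of the surface that is visible of it).
- regions_of(label, picture): "mask" (400x640 bool, what is visible of it).
- tip_of(label, picture): "xyz" ([x, y, z] in m, in world coordinates, good to about 4 mm: a listed point, or the origin of a listed thing).
The state is a dict: "t": time; "qpos": joint angles; "qd": joint speeds; "joint_efforts": joint torques, N m; "tcp_pos": TCP position; "tool_rot": TCP orientation; "contact_force": force on the tool from outside, world axes, zero at the start; "moment": the same for the moment, N m; "opening": opening from 0.0 (shut) to 1.0 (fully open); "grasp_force": force on a finger pad.
Only numpy, scipy, OpenCV 4.12 (cv2) and the standard library are available. Lean on these libraries where they do the work, as an engineer would, in place of code of your own. Each camera call takes 0.05 s, during which the arm holds its last target. There are 200 camera calls.

## Task

Get both post feet ready for tack welding. Slide each drilled foot plate, bolt-hole end first, under the hold-down bar of the station of its size until it is fully home against the stop, then stand the flanged socket of the same size upright on it, centred over the big hole. Leave the two plain tube offcuts and the blank plate where they are.

Things in the scene. Friction and masses are not known exactly. Their poses are not given: they have to be found in the camera images.
- station_large: large station, fixed: steel bed 108 mm wide, top z 10 mm, x -110 to 81 mm; blue bar over it at x 27 to 52, z 30 to 46 (bolts to 58); under it blue guides 62 mm apart, x 27 to 65, flared wider for 12 mm before that; stop face at x 65. Origin: bench level under the home plate's centre (plate home: 0, 0, 10 mm, same axes); x = way in, away from robot within 0.2 rad; y across.
- station_small: small station, fixed: steel bed 92 mm wide, top z 10 mm, x -100 to 71 mm; yellow bar over it at x 17 to 42, z 30 to 46 (bolts to 58); under it yellow guides 46 mm apart, x 17 to 55, flared wider for 12 mm before that; stop face at x 55. Origin: bench level under the home plate's centre (plate home: 0, 0, 10 mm, same axes); x = way in, away from robot within 0.2 rad; y across.
- foot_large: large foot plate, bright steel, 130 x 56 x 15 mm, 0.84 kg, lying flat: a big 22 mm hole on its centre line (at x = -17 mm) and two 12 mm bolt holes 20 mm from the other end. Origin: centre of the underside; x along its length to the bolt-hole end (away from the robot at the start, within 0.35 rad), y across, z up.
- foot_small: small foot plate, bright steel, 110 x 40 x 15 mm, 0.5 kg, lying flat: a big 14 mm hole on its centre line (at x = -15 mm) and two 9 mm bolt holes 20 mm from the other end. Origin: centre of the underside; x along its length to the bolt-hole end (away from the robot at the start, within 0.35 rad), y across, z up.
- socket_large: large flanged socket, pale metal, standing upright: open tube 46 mm outside diameter, 4 mm wall, 80 mm tall overall, with a flat round flange 56 mm across and 6 mm thick at its foot. Origin: centre of its underside; z up along the tube. About 0.36 kg.
- socket_small: small flanged socket, pale metal, standing upright: open tube 32 mm outside diameter, 4 mm wall, 65 mm tall overall, with a flat round flange 40 mm across and 6 mm thick at its foot. Origin: centre of its underside; z up along the tube. About 0.19 kg.
- plain_large: plain tube offcut without a flange, darker steel, 46 mm outside diameter, 70 mm tall, standing on end among the sockets; not part of the job. Origin: centre of its underside.
- plain_small: plain tube offcut without a flange, darker steel, 32 mm outside diameter, 60 mm tall, standing on end among the sockets; not part of the job. Origin: centre of its underside.
- blank_offcut: blank plate offcut without holes, darker steel, 95 x 50 x 15 mm, lying flat beside the foot plates; not part of the job. Origin: centre of its underside, x along its length.
Things that resemble listed ones, but are neither listed nor needed, are in the scene too. What is shaped like the socket_large but blue, pink or purple is not meant.

How it is judged:
By the outcome, as a careful person would: the job done as asked, in the order asked, and still so for the second after the job is handed in, with the robot touching nothing.
It also fails if it takes over 134 s, if anything falls off the work surface, if the arm or the gripper's body presses on something with over 40 N, if the wrist force passes 120 N, or if a joint passes its speed limit or range.

## Working session

There is one attempt and no reset: what is moved stays moved. The work goes in short steps, Python scripts to look and compute and a tool call to move; the robot and the scene stay as the last step left them, time stands still between calls to the robot, and variables do not carry over. Pictures are saved under pics/ and viewed, at most 14 in all, crops included, and the job is handed in when it is done.

Besides the shell and the picture viewer there is one more tool, called as name(argument=value, ...), one argument or row to a line, values as JSON. play_rows: Moves the arm, as the interface text tells. Its arguments: {"type":"object","properties":{"plan":{"type":"array","items":{"type":"array"}}},"required":["plan"]}

```bash
mkdir -p pics; ls
python3 - <<'E'
from rig import *
import cv2,numpy as np
s=observe();print({k:np.round(v,3).tolist() for k,v in s.items()})
import rig;print([n for n in dir(rig) if not n.startswith('_')])
for n in ("top","side"):
    f=grab_frame(n);cv2.imwrite(f"pics/{n}0.png",f["pixels"]);print(n,f["K"].round(1).tolist(),f["world_from_camera"].round(3).tolist(),[k for k in f if k not in("pixels","range_z")])
    for l in ("station_large","station_small","foot_large","foot_small","socket_large","socket_small","plain_large","plain_small","blank_offcut"):
        print(l,[(np.round(d["xyz"],3).tolist(),round(d["p"],2)) for d in tip_of(l,f)][:4])
E
```

```text
pics
{'t': 0.0, 'qpos': [-1.408, 0.259, 0.021, 1.334, -0.0, 1.418], 'qd': [0.002, -0.001, 0.0, 0.001, -0.001, 0.001], 'joint_efforts': [-0.004, -55.564, 34.453, 0.014, -0.001, 0.0], 'tcp_pos': [0.171, -0.523, 0.231], 'tool_rot': [[0.951, 0.311, -0.0], [0.311, -0.951, 0.001], [0.0, -0.001, -1.0]], 'contact_force': [-0.047, 0.129, -0.276], 'moment': [-0.008, -0.006, -0.007], 'grasp_force': 0.0, 'opening': 0.998}
['IKError', 'close_job', 'grab_frame', 'grip_depth', 'look_for', 'observe', 'regions_of', 'tip_of']
top [[507.3, 0.0, 316.7], [0.0, 507.3, 196.2], [0.0, 0.0, 1.0]] [[-0.018, 0.994, -0.11, 0.344], [-1.0, -0.021, -0.024, -0.096], [-0.026, 0.11, 0.994, 1.173], [0.0, 0.0, 0.0, 1.0]] ['K', 'world_from_camera', 'shot']
station_large [([0.559, 0.28, -0.0], 0.92)]
station_small [([0.548, 0.11, 0.004], 0.67)]
foot_large [([0.612, -0.196, -0.001], 0.59)]
foot_small [([0.627, -0.078, 0.001], 0.81), ([0.459, -0.284, 0.0], 0.37)]
socket_large [([0.356, -0.364, 0.001], 0.94), ([0.455, -0.394, 0.0], 0.84), ([0.351, -0.275, -0.003], 0.77), ([0.586, -0.462, -0.001], 0.65)]
socket_small [([0.439
[... 272 characters left out ...]
.603, 0.487], [0.009, 0.707, 0.707, 0.714], [0.0, 0.0, 0.0, 1.0]] ['K', 'world_from_camera', 'shot']
station_large [([0.562, 0.272, 0.002], 0.85), ([0.623, -0.338, 0.004], 0.24)]
station_small [([0.547, 0.11, -0.003], 0.92), ([0.609, -0.196, -0.0], 0.54)]
foot_large [([0.609, -0.197, 0.003], 0.95), ([0.436, -0.176, 0.003], 0.31)]
foot_small [([0.628, -0.082, -0.001], 0.86)]
socket_large [([0.456, -0.399, 0.001], 0.94), ([0.586, -0.46, 0.003], 0.78), ([0.352, -0.272, -0.001], 0.59), ([0.436, -0.176, 0.002], 0.57)]
socket_small [([0.435, -0.176, 0.002], 0.61)]
plain_large [([0.452, -0.282, 0.005], 0.64)]
plain_small [([0.442, -0.058, 0.004], 0.78)]
blank_offcut [([0.623, -0.336, 0.002], 0.81)]
```

View pics/top0.png

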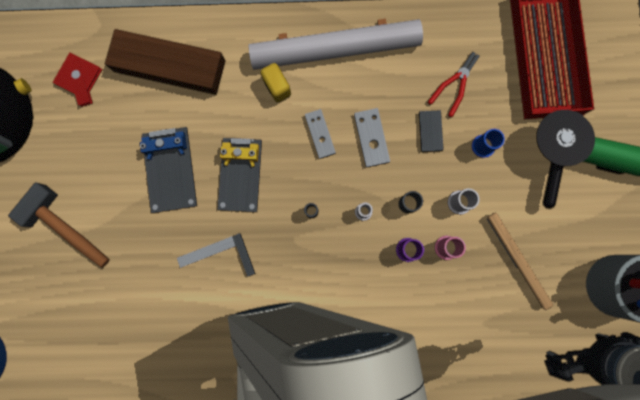

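View pics/side0.png

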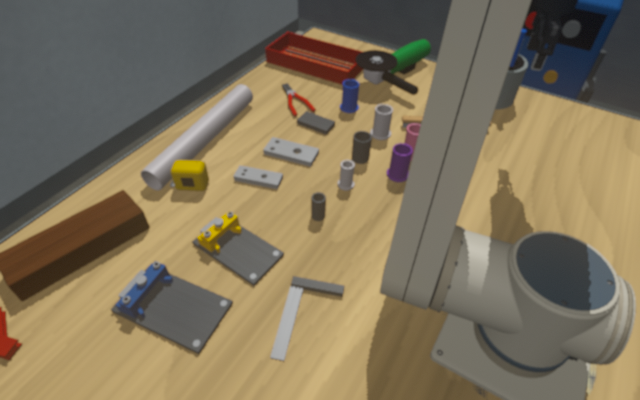

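Top view: large-socket candidates are the pale one (463,200), blue (488,142), purple (410,249), pink (450,246), and dark plain_large (410,201) has no flange, so I choose pale (463,200). Small socket is pale (364,211), with dark plain_small at (311,210). The drilled plates are at (371,137) large and (319,134) small, and the blank is at (430,131). The stations are blue (168,170) and yellow (239,175). I'll check these in a crop and measure poses.

```bash
cat > h.py <<'E'
from rig import *
import cv2,numpy as np
def cloud(f,mask,tool=None):
    """world points of masked pixels; tool=(pos,rot) for wrist"""
    v,u=np.nonzero(mask&(f["range_z"]>0)); K=f["K"]; d=f["range_z"][v,u]
    a=(u-K[0,2])/K[0,0]; b=(v-K[1,2])/K[1,1]
    if tool is not None:
        r=np.hypot(a,b); k=np.where(r>1e-6,np.tan(r)/np.maximum(r,1e-6),1); a,b=a*k,b*k
    P=np.stack([a*d,-b*d,-d,np.ones_like(d)])
    T=f["world_from_camera"] if tool is None else np.r_[np.c_[tool[1],tool[0]],[[0,0,0,1]]]@f["tool_from_camera"]
    return (T@P)[:3].T
def rect(P):
    (c,(w,h),a)=cv2.minAreaRect((P[:,:2]*1000).astype(np.float32))
    if w<h: w,h,a=h,w,a+90
    a=(a+90)%180-90
    return np.round(c,1),round(w,1),round(h,1),round(np.deg2rad(a),3)
def wrist():
    s=observe(); t=(np.array(s["tcp_pos"]),np.array(s["tool_rot"])); return grab_frame("wrist"),t
E
python3 - <<'E'
from h import *
print(grip_depth if not callable(grip_depth) else grip_depth())
f=grab_frame("top")
for l in ("foot_large","foot_small","station_large","station_small","blank_offcut","socket_large","socket_small"):
    for r in regions_of(l,f)[:2]:
        m=np.array(r["mask"]);P=cloud(f,m);z=P[:,2];print(l,round(r["p"],2),m.sum(),rect(P),np.percentile(z,[5,50,95]).round(3),np.argwhere(m).mean(0).round())
c=f["pixels"][90:280,270:530];cv2.imwrite("pics/crop1.png",cv2.resize(c,None,fx=3,fy=3,interpolation=cv2.INTER_CUBIC))
E
```

```text
-0.0187
foot_large 0.84 1297 (array([ 608.9, -199.8]), 130.6, 59.1, np.float64(0.19)) [0.008 0.014 0.017] [138. 371.]
foot_small 0.87 827 (array([622.6, -76.5]), 117.4, 42.6, np.float64(0.278)) [0.002 0.014 0.018] [134. 319.]
station_large 0.93 3865 (array([545. , 283.3]), 195.5, 122.2, np.float64(0.145)) [0.005 0.01  0.047] [170. 168.]
station_small 0.58 2948 (array([530.7, 113.2]), 175.3, 99.2, np.float64(-0.065)) [0.005 0.01  0.048] [175. 239.]
blank_offcut 0.88 976 (array([ 624., -338.]), 101.9, 58.3, np.float64(-0.006)) [0.001 0.014 0.017] [130. 430.]
socket_large 0.97 523 (array([ 347.3, -366.2]), 63.3, 55.5, np.float64(0.693)) [0.001 0.044 0.081] [248. 450.]
socket_large 0.82 492 (array([ 450. , -395.1]), 55.7, 47.9, np.float64(0.583)) [0.004 0.045 0.081] [202. 463.]
socket_small 0.55 184 (array([ 433.9, -174.2]), 37.8, 32.9, np.float64(1.081)) [0.003 0.043 0.066] [212. 363.]
```

View pics/crop1.png

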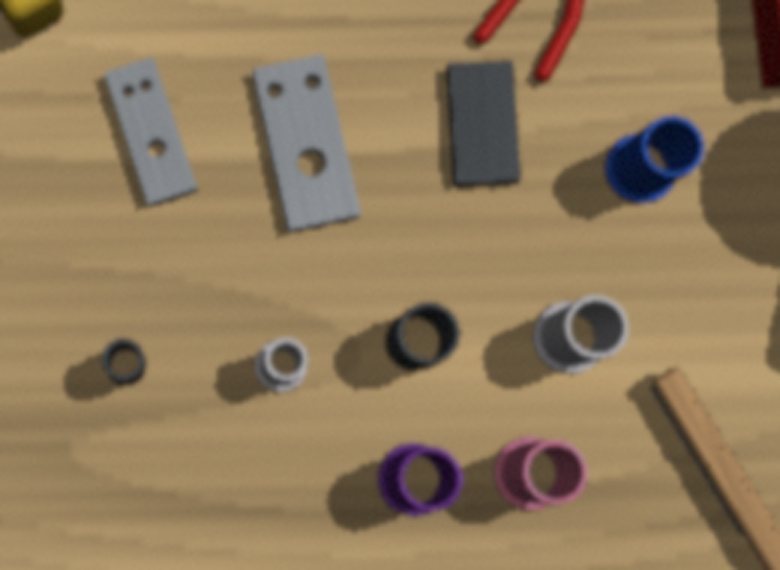

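The crop confirms it: the pale socket at about (580,335) has a flange foot, the dark tube at (423,335) has none. The drilled plates have their bolt holes on the far side. Moving over the plates for a closer measurement.

play_rows(
  plan=[
    [0,[0.47,-0.16,-0.02],7],
    [0,[0.47,-0.16,-0.02],7],
    [0,[0.47,-0.16,-0.02],7],
    [0,[0.47,-0.16,-0.02],7],
    [0,[0.47,-0.16,-0.02],7],
    [0,[0.47,-0.16,-0.02],7],
    [0,[0.47,-0.16,-0.02],7],
    [0,[0.47,-0.16,-0.02],7],
    [0,[0.47,-0.16,-0.02],7],
    [0,[0.47,-0.16,-0.02],7],
    [0,[0.47,-0.16,-0.02],7],
    [0,[0.47,-0.16,-0.02],7],
  ],
)

```text
t: 2.6
tcp_pos: [0.5685, -0.2238, 0.2507]
tool_rot: [[0.981, 0.195, -0.001], [0.195, -0.981, 0.0], [-0.001, -0.0, -1.0]]
contact_force: [-0.0, -0.4, -0.8]
opening: 0.999
grasp_force: 0.0
```

```bash
cat >> h.py <<'E'
def meas(labels,f,t=None):
    for l in labels:
        for r in regions_of(l,f)[:2]:
            m=np.array(r["mask"]);P=cloud(f,m,t)
            if len(P)<20: continue
            z=P[:,2]; Q=P[abs(z-np.median(z))<.006]
            print(l,round(r["p"],2),m.sum(),rect(Q),np.percentile(z,[5,50,95]).round(4),np.argwhere(m).mean(0).round())
        print("   tip",[(np.round(d["xyz"],4).tolist(),round(d["p"],2)) for d in tip_of(l,f)[:2]])
def st():
    s=observe();R=np.array(s["tool_rot"]);print(round(s["t"],2),np.round(s["tcp_pos"],4),"yaw",round(np.arctan2(R[1,0],R[0,0]),4),"F",np.round(s["contact_force"],1),"open",round(s["opening"],3),"g",round(s["grasp_force"],1),"q",np.round(s["qpos"],2))
def to(x,y,z,yaw=None):
    "shift in tool axes and spin to reach world xyz,yaw"
    s=observe();R=np.array(s["tool_rot"]);d=R.T@(np.array([x,y,z])-s["tcp_pos"])
    print("shift",d.round(4),"spin",None if yaw is None else np.rad2deg(np.arctan2(R[1,0],R[0,0])-yaw).round(2))
E
python3 - <<'E'
from h import *
st()
f,t=wrist();cv2.imwrite("pics/w1.png",f["pixels"]);print(f["K"].round(1).tolist(),f["tool_from_camera"].round(3).tolist())
meas(["foot_large","foot_small"],f,t)
E
```

```text
2.6 [ 0.5685 -0.2238  0.2507] yaw 0.1961 F [-0.  -0.4 -0.8] open 0.999 g 0.0 q [-0.51  0.36  0.22  1.43 -0.    2.43]
[[309.7, 0.0, 318.2], [0.0, 309.7, 194.5], [0.0, 0.0, 1.0]] [[-0.0, 0.952, 0.306, 0.079], [1.0, 0.0, -0.0, 0.0], [-0.0, 0.306, -0.952, -0.143], [0.0, 0.0, 0.0, 1.0]]
foot_large 0.85 4404 (array([ 611.2, -200.7]), 130.8, 55.8, np.float64(0.201)) [0.0143 0.0157 0.017 ] [124. 306.]
   tip []
foot_small 0.9 2870 (array([623.4, -80.3]), 111.1, 42.2, np.float64(0.296)) [0.0021 0.0155 0.0169] [ 99. 216.]
foot_small 0.2 4088 (array([546.9, 273.2]), 189.4, 111.6, np.float64(0.115)) [0.0072 0.0109 0.0473] [125.  35.]
   tip [([0.6212, -0.0771, 0.003], 0.61)]
```

View pics/w1.png

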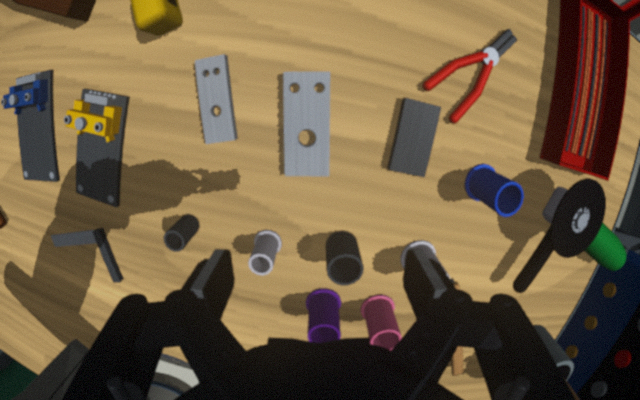

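The wrist view shows the large plate at (306,124) measuring 130.8 x 55.8 mm, the small plate at (215,99), and both stations at left. Next, a close look at the stations.

play_rows(
  plan=[
    [0,[-0.03,-0.42,-0.02],11],
    [0,[-0.03,-0.42,-0.02],11],
    [0,[-0.03,-0.42,-0.02],11],
    [0,[-0.03,-0.42,-0.02],11],
    [0,[-0.03,-0.42,-0.02],11],
    [0,[-0.03,-0.42,-0.02],11],
    [0,[-0.03,-0.42,-0.02],11],
    [0,[-0.03,-0.42,-0.02],11],
    [0,[-0.03,-0.42,-0.02],11],
    [0,[-0.03,-0.42,-0.02],11],
    [0,[-0.03,-0.42,-0.02],11],
  ],
)

```text
t: 3.95
tcp_pos: [0.4617, 0.1238, 0.2713]
tool_rot: [[0.998, 0.063, -0.003], [0.064, -0.997, 0.037], [-0.001, -0.037, -0.999]]
contact_force: [-0.1, 0.1, -0.6]
opening: 1.001
grasp_force: 0.0
```

Run:
```python
from h import *
st()
f,t=wrist();cv2.imwrite("pics/w2.png",f["pixels"])
meas(["station_large","station_small"],f,t)
meas(["foot_small","foot_large"],f,t)
for l in("station_large","station_small"):
    m=np.array(regions_of(l,f)[0]["mask"]);P=cloud(f,m,t);np.save(l+".npy",P)
    for lo,hi in((.005,.015),(.04,.05)):
        Q=P[(P[:,2]>lo)&(P[:,2]<hi)];print(l,lo,len(Q),rect(Q))
```

```text
3.95 [0.4617 0.1238 0.2713] yaw 0.0636 F [-0.1  0.1 -0.6] open 1.001 g 0.0 q [ 0.06  0.12 -0.05  1.4   0.04  3.14]
station_large 0.95 10344 (array([547. , 275.4]), 191.7, 108.8, np.float64(0.133)) [0.0093 0.011  0.0475] [ 89. 219.]
   tip [([0.5641, 0.2799, 0.0011], 0.59)]
station_small 0.95 9125 (array([531.6, 109.3]), 171.8, 92.6, np.float64(-0.074)) [0.0094 0.0111 0.0479] [105. 340.]
   tip [([0.5455, 0.1077, 0.0002], 0.8), ([0.6255, -0.3443, 0.0005], 0.28)]
   tip [([0.6218, -0.0773, 0.0004], 0.76)]
foot_large 0.74 2543 (array([ 611.8, -199.7]), 129.7, 58.4, np.float64(0.178)) [0.0058 0.0156 0.0173] [ 83. 544.]
foot_large 0.15 2238 (array([623. , -80.1]), 109.8, 42.5, np.float64(0.289)) [0.0045 0.0156 0.0172] [ 58. 480.]
   tip [([0.6122, -0.1981, -0.0056], 0.74)]
station_large 0.005 7765 (array([547. , 275.4]), 191.7, 108.8, np.float64(0.133))
station_large 0.04 1100 (array([600.4, 282.3]), 98.7, 25.9, np.float64(-1.439))
station_small 0.005 6698 (array([531.6, 109.3]), 171.8, 92.6, np.float64(-0.074))
station_small 0.04 1085 (array([575.2, 106. ]), 82.5, 26.2, np.float64(1.494))
```

View pics/w2.png

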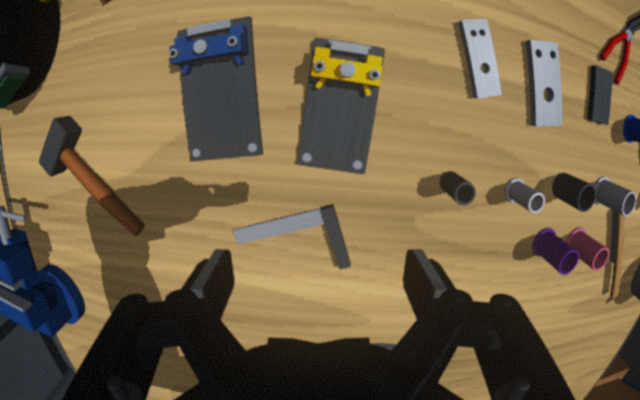

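Bed and bar fits agree: the large origin is about (561,277), yaw 0.133, and the small origin about (546,108), yaw -0.075. Joint 6 hit its limit here, so I'll use the half-turned tool orientation.

play_rows(
  plan=[
    [0,[0.05,0.16,0.0],-80],
    [0,[0.05,0.16,0.0],-80],
    [0,[0.05,0.16,0.0],-80],
    [0,[0.05,0.16,0.0],-80],
    [0,[0.05,0.16,0.0],-80],
    [0,[0.05,0.16,0.0],-80],
    [0,[0.05,0.16,0.0],-80],
    [0,[0.05,0.16,0.0],-80],
    [0,[0.05,0.16,0.0],-80],
    [0,[0.05,0.16,0.0],-80],
    [0,[0.05,0.16,0.0],-80],
  ],
)

```text
t: 5.6
tcp_pos: [0.5217, -0.0315, 0.2652]
tool_rot: [[0.108, 0.994, -0.004], [0.994, -0.107, 0.037], [0.037, -0.008, -0.999]]
contact_force: [-0.2, 0.4, 0.6]
opening: 0.996
grasp_force: 0.0
```

Run:
```python
from h import *
st();to(.6015,-.2022,.15,.197-np.pi)
```

```text
5.6 [ 0.5217 -0.0315  0.2652] yaw 1.4629 F [-0.2  0.4  0.6] open 0.996 g 0.0 q [-0.24  0.21  0.04  1.41  0.04  1.44]
shift [-0.1652  0.0986  0.1084] spin 252.53
```

The limit left a 2° tool tilt. I'll try to undo it gently at the opposite limit, which should lean it the other way.

play_rows(
  plan=[
    [0,[0,0,0],-100],
    [0,[0,0,0],-100],
    [0,[0,0,0],-100],
    [0,[0,0,0],-100],
    [0,[0,0,0],-100],
    [0,[0,0,0],-100],
    [0,[0,0,0],-100],
    [0,[0,0,0],-100],
    [0,[0,0,0],-100],
    [0,[0,0,0],-100],
    [0,[0,0,0],-100],
    [0,[0,0,0],-100],
  ],
)

```text
t: 6.8
tcp_pos: [0.5217, -0.0315, 0.2652]
tool_rot: [[-0.998, -0.068, -0.004], [-0.068, 0.997, 0.037], [0.001, 0.038, -0.999]]
contact_force: [-0.6, 0.8, -0.3]
opening: 1.003
grasp_force: 0.0
```

play_rows(
  plan=[
    [0,[0,0,0],-100],
    [0,[0,0,0],-100],
    [0,[0,0,0],-100],
    [0,[0,0,0],-100],
    [0,[0,0,0],-100],
    [0,[0,0,0],-100],
    [0,[0,0,0],-100],
    [0,[0,0,0],-100],
    [0,[0,0,0],-100],
    [0,[0,0,0],-100],
    [0,[0,0,0],-100],
    [0,[0,0,0],-100],
  ],
)

```text
t: 8.0
tcp_pos: [0.5217, -0.0315, 0.2652]
tool_rot: [[0.24, -0.971, -0.004], [-0.97, -0.24, 0.038], [-0.037, -0.005, -0.999]]
contact_force: [-0.2, -0.6, -0.3]
opening: 1.0
grasp_force: 0.0
```

play_rows(
  plan=[
    [0,[0,0,0],-60],
    [0,[0,0,0],-60],
    [0,[0,0,0],-60],
    [0,[0,0,0],-60],
    [0,[0,0,0],-60],
    [0,[0,0,0],-60],
    [0,[0,0,0],-60],
    [0,[0,0,0],-63],
    [0,[0,0,0],-66],
  ],
)

```text
t: 8.9
tcp_pos: [0.525, -0.0159, 0.2651]
tool_rot: [[0.979, -0.206, -0.006], [-0.206, -0.978, 0.024], [-0.01, -0.023, -1.0]]
contact_force: [0.5, -0.4, -0.1]
opening: 1.002
grasp_force: 0.0
```

Run:
```python
from h import *
st();print(observe()["tool_rot"])
```

```text
8.9 [ 0.525  -0.0159  0.2651] yaw -0.2073 F [ 0.5 -0.4 -0.1] open 1.002 g 0.0 q [-0.2   0.21  0.05  1.41  0.02 -3.14]
[[ 0.9785371  -0.20599481 -0.00559286]
 [-0.20580436 -0.97829177  0.02428522]
 [-0.01047408 -0.02261295 -0.99968943]]
```

play_rows(
  plan=[
    [0,[0,0,0],-5],
  ],
)

```text
t: 9.0
tcp_pos: [0.5285, 0.0067, 0.2651]
tool_rot: [[0.988, -0.153, -0.008], [-0.153, -0.988, 0.006], [-0.009, -0.005, -1.0]]
contact_force: [0.3, -0.7, 0.5]
opening: 1.001
grasp_force: 0.0
```

Run:
```python
from h import *
st();print(observe()["tool_rot"][:,2])
```

```text
9.0 [0.5285 0.0067 0.2651] yaw -0.1534 F [ 0.3 -0.7  0.5] open 1.001 g 0.0 q [-0.15  0.22  0.05  1.41  0.01 -3.14]
[-0.0076407   0.00639449 -0.99995036]
```

play_rows(
  plan=[
    [0,[0.104,0.195,0.06],100],
    [0,[0.104,0.195,0.06],100],
    [0,[0.104,0.195,0.06],100],
    [0,[0.104,0.195,0.06],100],
    [0,[0.104,0.195,0.06],100],
    [0,[0.104,0.195,0.06],100],
    [0,[0.104,0.195,0.06],100],
    [0,[0.104,0.195,0.06],100],
    [0,[0.104,0.195,0.06],100],
    [0,[0.104,0.195,0.06],100],
    [0,[0.104,0.195,0.06],100],
    [0,[0.104,0.195,0.06],100],
  ],
)

```text
t: 10.2
tcp_pos: [0.6018, -0.2006, 0.203]
tool_rot: [[-0.327, -0.945, -0.008], [-0.945, 0.327, 0.007], [-0.004, 0.01, -1.0]]
contact_force: [-0.5, 0.2, 0.7]
opening: 0.996
grasp_force: 0.0
```

play_rows(
  plan=[
    [0,[0,0,0.06],60],
    [0,[0,0,0.06],60],
    [0,[0,0,0.06],60],
    [0,[0,0,0.06],60],
    [0,[0,0,0.06],60],
    [0,[0,0,0.06],60],
    [0,[0,0,0.06],60],
    [0,[0,0,0.06],60],
  ],
)

```text
t: 11.0
tcp_pos: [0.6013, -0.2002, 0.143]
tool_rot: [[-0.981, -0.194, -0.008], [-0.194, 0.981, 0.007], [0.006, 0.009, -1.0]]
contact_force: [-0.2, -0.2, -0.4]
opening: 1.001
grasp_force: 0.0
```

Run:
```python
from h import *
st();to(.6015,-.2022,0,.197-np.pi);print(observe()["tool_rot"][:,2])
f,t=wrist();cv2.imwrite("pics/w3.png",f["pixels"])
meas(["foot_large","socket_large","socket_small"],f,t)
```

```text
11.0 [ 0.6013 -0.2002  0.143 ] yaw -2.9468 F [-0.2 -0.2 -0.4] open 1.001 g 0.0 q [-0.46  0.44  0.07  1.21  0.   -0.65]
shift [-0.0007 -0.0033  0.143 ] spin -0.12
[-0.0078294   0.0071817  -0.99994356]
foot_large 0.97 7764 (array([ 611.2, -200.8]), 130.5, 57.1, np.float64(0.192)) [0.0136 0.0157 0.0169] [190. 314.]
foot_large 0.43 1720 (array([ 439.9, -178.8]), 28.2, 27.7, np.float64(-0.09)) [0.0053 0.0333 0.0659] [ 17. 382.]
   tip [([0.6077, -0.1981, -0.0019], 0.69), ([0.4567, -0.3975, 0.0005], 0.67)]
socket_large 0.82 3590 (array([ 585.5, -457.3]), 43.6, 43.4, np.float64(-0.579)) [0.0056 0.0554 0.0806] [134.  68.]
   tip [([0.4556, -0.3973, -0.0017], 0.83)]
socket_small 0.67 1743 (array([ 439.9, -178.8]), 28.2, 27.7, np.float64(-0.09)) [0.0051 0.0332 0.0659] [ 17. 382.]
   tip [([0.4358, -0.1745, 0.002], 0.75)]
```

View pics/w3.png

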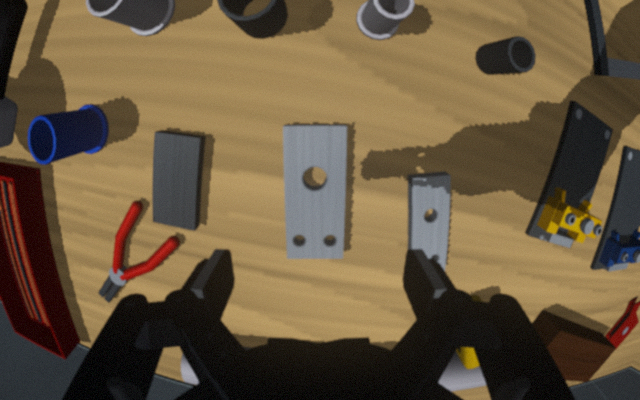

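The plate at (314,190) is between the open fingers, which will straddle it. Descend and grip.

play_rows(
  plan=[
    [0,[-0.001,-0.003,0.05],0],
    [0,[-0.001,-0.003,0.1],0],
    [0,[-0.001,-0.003,0.13],0],
    [0,[-0.001,-0.003,0.142],0],
    [0,[-0.001,-0.003,0.142],0],
    [1,[-0.001,-0.003,0.142],0],
    [1,[-0.001,-0.003,0.142],0],
    [1,[-0.001,-0.003,0.142],0],
    [1,[-0.001,-0.003,0.142],0],
    [1,[-0.001,-0.003,0.142],0],
    [1,[-0.001,-0.003,0.142],0],
    [1,[-0.001,-0.003,0.142],0],
  ],
)

```text
t: 12.55
tcp_pos: [0.6029, -0.2022, 0.0036]
tool_rot: [[-0.98, -0.198, -0.004], [-0.198, 0.98, 0.006], [0.003, 0.007, -1.0]]
contact_force: [-0.7, 1.3, 7.0]
opening: 0.635
grasp_force: 63.0
```

play_rows(
  plan=[
    [1,[0,0,0],0],
    [1,[0,0,-0.02],0],
    [1,[0,0,-0.05],0],
    [1,[0,0,-0.09],0],
    [1,[0,0,-0.09],0],
  ],
)

```text
t: 13.05
tcp_pos: [0.6048, -0.2037, 0.097]
tool_rot: [[-0.98, -0.198, 0.0], [-0.198, 0.98, 0.003], [-0.001, 0.003, -1.0]]
contact_force: [1.2, -0.4, -7.6]
opening: 0.628
grasp_force: 68.1
```

Run:
```python
from h import *
st()
f,t=wrist();cv2.imwrite("pics/w4.png",f["pixels"])
meas(["foot_large"],f,t)
```

```text
13.05 [ 0.6048 -0.2037  0.097 ] yaw -2.9418 F [ 1.2 -0.4 -7.6] open 0.628 g 68.1 q [-0.46  0.47 -0.    1.1   0.   -0.66]
foot_large 0.96 21731 (array([ 604.9, -204. ]), 113.6, 56.6, np.float64(0.195)) [0.1034 0.109  0.11  ] [237. 318.]
   tip [([0.6117, -0.2003, 0.0912], 0.62)]
```

View pics/w4.png

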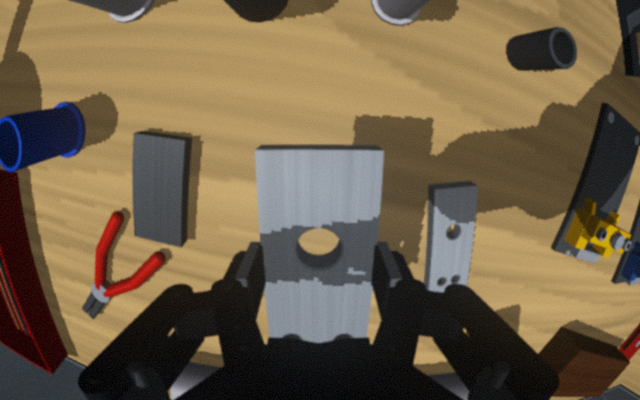

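Plate held level, gripped about 8 mm behind its centre. Carry it to just before the large station.

play_rows(
  plan=[
    [1,[0,0.02,-0.03],1],
    [1,[0.018,0.06,-0.03],3.8],
    [1,[0.018,0.11,-0.03],3.8],
    [1,[0.018,0.16,-0.03],3.8],
    [1,[0.018,0.21,-0.03],3.8],
    [1,[0.018,0.26,-0.03],3.8],
    [1,[0.018,0.31,-0.03],3.8],
    [1,[0.018,0.36,-0.03],3.8],
    [1,[0.018,0.41,-0.03],3.8],
    [1,[0.018,0.45,-0.03],3.8],
    [1,[0.018,0.475,-0.03],3.8],
    [1,[0.018,0.485,-0.03],3.8],
  ],
)

```text
t: 14.4
tcp_pos: [0.4869, 0.2711, 0.1233]
tool_rot: [[-0.991, -0.136, -0.011], [-0.136, 0.991, 0.006], [0.01, 0.008, -1.0]]
contact_force: [0.6, -0.8, -8.6]
opening: 0.632
grasp_force: 68.2
```

play_rows(
  plan=[
    [1,[0,0,0],0],
    [1,[0,0,0.04],0],
    [1,[0,0,0.06],0],
    [1,[0,0,0.06],0],
  ],
)

```text
t: 14.8
tcp_pos: [0.4863, 0.2674, 0.0618]
tool_rot: [[-0.991, -0.131, -0.014], [-0.132, 0.991, 0.004], [0.014, 0.006, -1.0]]
contact_force: [-0.8, 0.5, -7.5]
opening: 0.628
grasp_force: 68.2
```

Run:
```python
from h import *
st();to(.4915,.2679,.015,.133-np.pi);to(.553,.2761,.015,.133-np.pi)
f,t=wrist();meas(["foot_large"],f,t)
f=grab_frame("top");meas(["foot_large"],f);meas(["station_large"],f)
```

```text
14.8 [0.4863 0.2674 0.0618] yaw -3.0097 F [-0.8  0.5 -7.5] open 0.628 g 68.2 q [ 0.35  0.38 -0.26  0.95  0.01  0.21]
shift [-0.0058 -0.0004  0.0467] spin -0.06
shift [-0.0679 -0.0004  0.0459] spin -0.06
foot_large 0.98 21653 (array([485.7, 267.2]), 112.3, 57.1, np.float64(0.124)) [0.0691 0.074  0.0753] [237. 318.]
   tip [([0.4921, 0.2693, 0.0549], 0.74)]
foot_large 0.97 1000 (array([495.2, 271.1]), 131.3, 57.7, np.float64(0.119)) [0.0616 0.0763 0.0805] [190. 164.]
   tip [([0.4953, 0.2753, 0.0648], 0.94), ([0.6275, -0.079, 0.0], 0.5)]
station_large 0.67 2175 (array([544.4, 276.9]), 191.6, 108.5, np.float64(0.137)) [0.0058 0.0117 0.0502] [159. 173.]
   tip [([0.5582, 0.2813, -0.0005], 0.87)]
```

play_rows(
  plan=[
    [1,[-0.006,0,0.03],0],
    [1,[-0.006,0,0.04],0],
    [1,[-0.006,0,0.046],0],
    [1,[-0.006,0,0.046],0],
    [1,[-0.02,0,0.046],0],
    [1,[-0.03,0,0.046],0],
    [1,[-0.04,0,0.046],0],
    [1,[-0.05,0,0.046],0],
    [1,[-0.055,0,0.046],0],
    [1,[-0.055,0,0.046],0],
  ],
)

```text
t: 16.2
tcp_pos: [0.5391, 0.2766, 0.0182]
tool_rot: [[-0.991, -0.134, -0.014], [-0.134, 0.991, 0.005], [0.014, 0.007, -1.0]]
contact_force: [-0.3, -0.1, -12.4]
opening: 0.632
grasp_force: 68.6
```

Run:
```python
from h import *
st();to(.553,.2761,.014,.133-np.pi)
f=grab_frame("top");meas(["foot_large"],f)
```

```text
16.2 [0.5391 0.2766 0.0182] yaw -3.0075 F [ -0.3  -0.1 -12.4] open 0.632 g 68.6 q [ 0.33  0.49 -0.19  0.9   0.01  0.2 ]
shift [-0.0137 -0.0024  0.004 ] spin 0.06
foot_large 0.84 803 (array([525.3, 276.5]), 121.0, 58.0, np.float64(0.146)) [0.0172 0.0286 0.0323] [185. 169.]
   tip [([0.5326, 0.282, 0.0168], 0.64)]
```

play_rows(
  plan=[
    [1,[0,-0.001,0.003],0],
    [1,[-0.004,-0.001,0.004],0],
    [1,[-0.008,-0.002,0.004],0],
    [1,[-0.011,-0.002,0.004],0],
    [1,[-0.013,-0.002,0.004],0],
    [1,[-0.013,-0.002,0.004],0],
  ],
)

```text
t: 16.95
tcp_pos: [0.5566, 0.277, 0.0152]
tool_rot: [[-0.991, -0.133, -0.006], [-0.133, 0.991, 0.007], [0.005, 0.008, -1.0]]
contact_force: [0.8, 0.5, -6.1]
opening: 0.631
grasp_force: 69.3
```

play_rows(
  plan=[
    [1,[-0.001,0,0],0],
    [1,[-0.002,0,0],0],
    [1,[-0.002,0,0],0],
  ],
)

```text
t: 17.25
tcp_pos: [0.5576, 0.2771, 0.0149]
tool_rot: [[-0.991, -0.133, -0.008], [-0.133, 0.991, 0.007], [0.007, 0.008, -1.0]]
contact_force: [-0.3, 0.6, -6.2]
opening: 0.631
grasp_force: 69.3
```

Run:
```python
from h import *
st();to(.553,.2761,.014,.133-np.pi)
f=grab_frame("top");meas(["foot_large"],f)
f,t=wrist();meas(["foot_large"],f,t)
```

```text
17.25 [0.5576 0.2771 0.0149] yaw -3.0082 F [-0.3  0.6 -6.2] open 0.631 g 69.3 q [ 0.32  0.52 -0.16  0.9   0.01  0.19]
shift [ 0.0047 -0.0004  0.0009] spin 0.02
foot_large 0.59 743 (array([518.5, 273.2]), 70.1, 57.8, np.float64(0.127)) [0.0125 0.0247 0.0284] [180. 168.]
   tip [([0.5476, 0.2843, 0.0112], 0.73)]
foot_large 0.57 23398 (array([539.7, 273.9]), 107.0, 57.1, np.float64(0.137)) [0.0248 0.0266 0.028 ] [212. 318.]
   tip [([0.5506, 0.277, 0.0119], 0.93)]
```

The plate slipped back in the grip and is still about 10 mm short. I'll regrip further back and push on.

play_rows(
  plan=[
    [0.2,[0,0,0],0],
    [0.2,[0,0,0],0],
    [0.2,[0,0,0],0],
    [0.2,[0.01,0,0],0],
    [0.2,[0.025,0,0],0],
    [0.2,[0.032,0,0],0],
    [0.2,[0.032,0,0],0],
  ],
)

```text
t: 18.25
tcp_pos: [0.5249, 0.2728, 0.0154]
tool_rot: [[-0.991, -0.133, -0.008], [-0.133, 0.991, 0.007], [0.007, 0.008, -1.0]]
contact_force: [1.2, -0.2, 0.5]
opening: 0.797
grasp_force: 0.0
```

Run:
```python
from h import *
st()
f=grab_frame("top");meas(["foot_large"],f)
f,t=wrist();meas(["foot_large"],f,t)
m=np.array(regions_of("foot_large",f)[0]["mask"]);P=cloud(f,m,t)
L=(P[:,:2]-[.5613,.2772])@[.991,.1326]
for a in range(-90,20,15):
    q=P[(L*1000>a)&(L*1000<a+15)]
    if len(q)>30:print(a,len(q),np.median(q[:,2]).round(4))
cv2.imwrite("pics/w5.png",f["pixels"])
```

```text
18.25 [0.5249 0.2728 0.0154] yaw -3.0078 F [ 1.2 -0.2  0.5] open 0.797 g 0.0 q [ 0.33  0.47 -0.24  0.87  0.01  0.2 ]
foot_large 0.98 591 (array([535.9, 275.5]), 104.6, 56.1, np.float64(0.134)) [0.0182 0.0242 0.0278] [176. 170.]
   tip [([0.5509, 0.2812, 0.0103], 0.87)]
foot_large 0.75 17425 (array([534.1, 273.6]), 95.6, 56.5, np.float64(0.138)) [0.0192 0.0257 0.0267] [255. 318.]
   tip [([0.5529, 0.2761, 0.009], 0.85)]
-90 109 0.0177
-75 4533 0.0257
-60 3353 0.0258
-45 2522 0.0258
-30 2446 0.0255
-15 2203 0.0258
0 1888 0.0258
15 302 0.0257
```

View pics/w5.png

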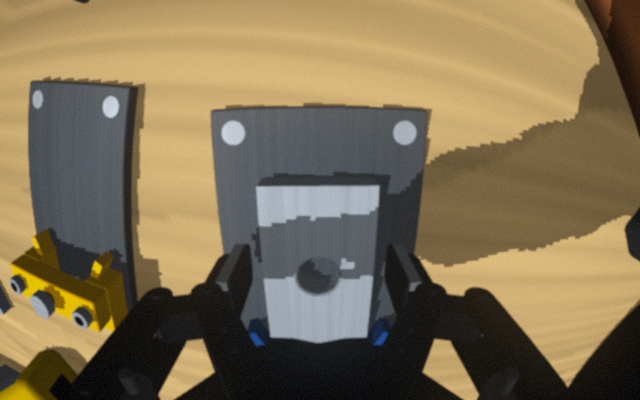

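The plate lies flat in the flare mouth at (318,260), rear end at about x = -75 in the station. Grip and push home.

play_rows(
  plan=[
    [1,[0,0,0],0],
    [1,[0,0,0],0],
    [1,[0,0,0],0],
    [1,[0,0,0],0],
    [1,[-0.004,0,0],0],
    [1,[-0.007,0,0],0],
    [1,[-0.009,0,0],0],
    [1,[-0.011,0,0],0],
    [1,[-0.012,0,0],0],
    [1,[-0.012,0,0],0],
  ],
)

```text
t: 19.6
tcp_pos: [0.5352, 0.2742, 0.0155]
tool_rot: [[-0.991, -0.133, -0.012], [-0.133, 0.991, 0.007], [0.011, 0.008, -1.0]]
contact_force: [-14.4, -2.0, 14.9]
opening: 0.632
grasp_force: 64.2
```

```bash
cat >> h.py <<'E'
def rear(l,S,yaw,L,f,t):
    m=np.array(regions_of(l,f)[0]["mask"]);P=cloud(f,m,t);P=P[abs(P[:,2]-.0257)<.003]
    c,s=np.cos(yaw),np.sin(yaw);d=P[:,:2]-S;a=d@[c,s];b=d@[-s,c]
    r=np.percentile(a,.3)
    print(l,"rear",(r*1000).round(1),"short by",((-L/2-r)*1000).round(1),"y",(b.min()*1000).round(1),(b.max()*1000).round(1))
E
python3 - <<'E'
from h import *
st()
f,t=wrist();rear("foot_large",[.5613,.2772],.133,.130,f,t)
E
```

```text
19.6 [0.5352 0.2742 0.0155] yaw -3.0077 F [-14.4  -2.   14.9] open 0.632 g 64.2 q [ 0.33  0.49 -0.21  0.89  0.01  0.2 ]
foot_large rear -66.0 short by 1.0 y -28.2 28.8
```

play_rows(
  plan=[
    [1,[-0.002,0,0],0],
    [1,[-0.003,0,0],0],
    [1,[-0.003,0,0],0],
  ],
)

```text
t: 20.0
tcp_pos: [0.5361, 0.2743, 0.0155]
tool_rot: [[-0.991, -0.134, -0.016], [-0.134, 0.991, 0.006], [0.015, 0.008, -1.0]]
contact_force: [-21.8, -3.1, 22.0]
opening: 0.629
grasp_force: 64.9
```

Run:
```python
from h import *
st()
f,t=wrist();rear("foot_large",[.5613,.2772],.133,.130,f,t)
```

```text
20.0 [0.5361 0.2743 0.0155] yaw -3.0074 F [-21.8  -3.1  22. ] open 0.629 g 64.9 q [ 0.33  0.49 -0.2   0.89  0.01  0.19]
foot_large rear -65.1 short by 0.1 y -28.2 28.6
```

The large plate is home: it stopped with force building to 22 N and the rear is at -65.1 mm. Release and go to the small plate.

play_rows(
  plan=[
    [0,[0,0,0],0],
    [0,[0,0,0],0],
    [0,[0,0,0],0],
    [0,[0,0,0],0],
    [0,[0,0,-0.03],0],
    [0,[0,0,-0.08],0],
    [0,[0,0,-0.12],0],
    [0,[0,-0.05,-0.13],0],
    [0,[0,-0.1,-0.13],0],
    [0,[0,-0.15,-0.13],-2],
    [0,[0,-0.2,-0.13],-6],
    [0,[-0.01,-0.25,-0.13],-9],
  ],
)

```text
t: 21.3
tcp_pos: [0.5839, 0.0274, 0.1433]
tool_rot: [[-0.957, -0.289, -0.007], [-0.289, 0.957, 0.007], [0.005, 0.009, -1.0]]
contact_force: [0.7, 0.8, 0.5]
opening: 0.996
grasp_force: 0.0
```

play_rows(
  plan=[
    [0,[-0.01,-0.05,0],0],
    [0,[-0.01,-0.1,0],0],
    [0,[-0.01,-0.11,0],0],
    [0,[-0.01,-0.11,0],0],
  ],
)

```text
t: 21.7
tcp_pos: [0.6257, -0.0752, 0.1411]
tool_rot: [[-0.959, -0.283, -0.008], [-0.283, 0.959, 0.007], [0.006, 0.009, -1.0]]
contact_force: [-0.7, 0.6, -0.4]
opening: 1.0
grasp_force: 0.0
```

Run:
```python
from h import *
st()
f,t=wrist();cv2.imwrite("pics/w6.png",f["pixels"])
meas(["foot_small"],f,t);to(.6089,-.0845,0.002,.293-np.pi);print(t[1][:,2])
rear("foot_large",[.5613,.2772],.133,.130,f,t)
```

```text
21.7 [ 0.6257 -0.0752  0.1411] yaw -2.8544 F [-0.7  0.6 -0.4] open 1.0 g 0.0 q [-0.26  0.44  0.06  1.2   0.   -0.54]
foot_small 0.95 5039 (array([623.5, -79.9]), 110.4, 40.4, np.float64(0.293)) [0.0142 0.0157 0.0169] [178. 313.]
foot_small 0.73 3396 (array([ 623.6, -338. ]), 95.8, 52.5, np.float64(0.02)) [0.005  0.0157 0.0169] [119.  86.]
   tip [([0.6241, -0.0778, 0.0018], 0.93)]
shift [ 0.0182 -0.0088  0.1399] spin -0.09
[-0.0083377   0.00728973 -0.99993867]
foot_large rear -63.6 short by -1.4 y -30.1 29.9
```

play_rows(
  plan=[
    [0,[0.016,-0.008,0.05],0],
    [0,[0.016,-0.008,0.1],0],
    [0,[0.016,-0.008,0.13],0],
    [0,[0.016,-0.008,0.139],0],
    [0,[0.016,-0.008,0.139],0],
    [1,[0.016,-0.008,0.139],0],
    [1,[0.016,-0.008,0.139],0],
    [1,[0.016,-0.008,0.139],0],
    [1,[0.016,-0.008,0.139],0],
    [1,[0.016,-0.008,0.139],0],
    [1,[0.016,-0.008,0.139],0],
    [1,[0.016,-0.008,0.139],0],
  ],
)

```text
t: 23.1
tcp_pos: [0.6121, -0.0845, 0.0048]
tool_rot: [[-0.958, -0.286, -0.005], [-0.287, 0.958, 0.007], [0.003, 0.008, -1.0]]
contact_force: [-0.5, 1.2, 8.9]
opening: 0.447
grasp_force: 60.2
```

play_rows(
  plan=[
    [1,[0,0,0],0],
    [1,[0,0,-0.02],0],
    [1,[0,0,-0.05],0],
    [1,[0,0,-0.09],0],
    [1,[0,0,-0.11],0],
    [1,[0,0,-0.11],0],
  ],
)

```text
t: 23.7
tcp_pos: [0.6136, -0.0857, 0.1162]
tool_rot: [[-0.958, -0.286, -0.002], [-0.286, 0.958, 0.006], [0.001, 0.006, -1.0]]
contact_force: [0.4, -0.5, -5.3]
opening: 0.448
grasp_force: 62.5
```

Run:
```python
from h import *
st()
f,t=wrist();meas(["foot_small"],f,t)
m=np.array(regions_of("foot_small",f)[0]["mask"]);P=cloud(f,m,t);P=P[abs(P[:,2]-np.median(P[:,2]))<.01]
ax=-t[1][:2,0];a=(P[:,:2]-t[0][:2])@ax;r=np.percentile(a,.3);print("rear rel tcp",r,"tcp at plate x",-.055-r)
print([(round(lo*1e3),np.median(P[(a>lo)&(a<lo+.012),2]).round(4)) for lo in np.arange(-.06,.04,.02) if ((a>lo)&(a<lo+.012)).sum()>20])
p=-.055-r;S=np.array([.5460,.1082]);u=np.array([np.cos(-.075),np.sin(-.075)])
for c in(-.058,0):g=S+(c+p)*u;print(g.round(4));to(*g,.13,-.075-np.pi)
```

```text
23.7 [ 0.6136 -0.0857  0.1162] yaw -2.8513 F [ 0.4 -0.5 -5.3] open 0.448 g 62.5 q [-0.28  0.43 -0.02  1.13  0.   -0.57]
foot_small 0.75 13083 (array([619.5, -84.2]), 99.6, 40.3, np.float64(0.298)) [0.1212 0.1271 0.1281] [252. 318.]
   tip [([0.6258, -0.0809, 0.1126], 0.84)]
rear rel tcp -0.04336232412563591 tcp at plate x -0.011637675874364088
[(-40, np.float64(0.1272)), (-20, np.float64(0.1272)), (0, np.float64(0.127)), (20, np.float64(0.1272))]
[0.4766 0.1134]
shift [ 0.0723  0.2288 -0.016 ] spin 20.93
[0.5344 0.1091]
shift [ 0.0181  0.2081 -0.0166] spin 20.93
```

play_rows(
  plan=[
    [1,[0.02,0.04,-0.016],5],
    [1,[0.035,0.09,-0.016],12],
    [1,[0.05,0.14,-0.016],18],
    [1,[0.065,0.18,-0.016],21],
    [1,[0.072,0.21,-0.016],21],
    [1,[0.072,0.225,-0.016],21],
    [1,[0.072,0.229,-0.016],21],
    [1,[0.072,0.229,-0.016],21],
    [1,[0.072,0.229,0.03],21],
    [1,[0.072,0.229,0.065],21],
    [1,[0.072,0.229,0.08],21],
    [1,[0.072,0.229,0.08],21],
  ],
)

```text
t: 25.1
tcp_pos: [0.4761, 0.1129, 0.0328]
tool_rot: [[-0.997, 0.078, -0.013], [0.078, 0.997, 0.007], [0.013, 0.006, -1.0]]
contact_force: [0.0, 0.4, -4.4]
opening: 0.447
grasp_force: 62.6
```

Run:
```python
from h import *
st();to(.4766,.1134,.016,-.075-np.pi);print(observe()["tool_rot"][:,2])
f,t=wrist()
m=np.array(regions_of("foot_small",f)[0]["mask"]);P=cloud(f,m,t);P=P[abs(P[:,2]-np.median(P[:,2]))<.01]
ax=-t[1][:2,0];a=(P[:,:2]-t[0][:2])@ax;r=np.percentile(a,.3);print("rear rel tcp",r)
print([(round(lo*1e3),np.median(P[(a>lo)&(a<lo+.012),2]).round(4)) for lo in np.arange(-.06,.04,.02) if ((a>lo)&(a<lo+.012)).sum()>20])
```

```text
25.1 [0.4761 0.1129 0.0328] yaw 3.0639 F [ 0.   0.4 -4.4] open 0.447 g 62.6 q [ 0.06  0.31 -0.45  0.82  0.01  0.13]
shift [-0.0007  0.0005  0.0168] spin 359.84
[-0.01257197  0.00650608 -0.9998998 ]
rear rel tcp -0.043217381479297004
[(-40, np.float64(0.0443)), (-20, np.float64(0.044)), (0, np.float64(0.0436)), (20, np.float64(0.0435))]
```

play_rows(
  plan=[
    [1,[0,0,0.01],0],
    [1,[0,0,0.017],0],
    [1,[0,0,0.017],0],
    [1,[-0.01,0,0.017],0],
    [1,[-0.02,0,0.017],0],
    [1,[-0.03,0,0.017],0],
    [1,[-0.04,0,0.017],0],
    [1,[-0.048,0,0.017],0],
    [1,[-0.052,0,0.017],0],
    [1,[-0.052,0,0.017],0],
  ],
)

```text
t: 26.2
tcp_pos: [0.5292, 0.1102, 0.0177]
tool_rot: [[-0.997, 0.076, -0.008], [0.076, 0.997, 0.007], [0.008, 0.006, -1.0]]
contact_force: [0.1, 0.5, -4.5]
opening: 0.449
grasp_force: 62.7
```

Run:
```python
from h import *
st()
f,t=wrist();rear("foot_small",[.5460,.1082],-.075,.110,f,t)
```

```text
26.2 [0.5292 0.1102 0.0177] yaw 3.0653 F [ 0.1  0.5 -4.5] open 0.449 g 62.7 q [ 0.05  0.4  -0.36  0.82  0.01  0.12]
foot_small rear -60.1 short by 5.1 y -20.3 20.7
```

play_rows(
  plan=[
    [1,[0,0,0.002],0],
    [1,[-0.003,0,0.003],0],
    [1,[-0.005,0,0.003],0],
    [1,[-0.007,0,0.003],0],
    [1,[-0.009,0,0.003],0],
    [1,[-0.009,0,0.003],0],
  ],
)

```text
t: 26.9
tcp_pos: [0.5338, 0.11, 0.0147]
tool_rot: [[-0.997, 0.076, -0.015], [0.076, 0.997, 0.008], [0.015, 0.007, -1.0]]
contact_force: [-17.6, 1.0, 11.5]
opening: 0.447
grasp_force: 64.4
```

Run:
```python
from h import *
st()
f,t=wrist();rear("foot_small",[.5460,.1082],-.075,.110,f,t)
```

```text
26.9 [0.5338 0.11   0.0147] yaw 3.0659 F [-17.6   1.   11.5] open 0.447 g 64.4 q [ 0.04  0.41 -0.35  0.83  0.01  0.12]
foot_small rear -55.3 short by 0.3 y -20.0 20.9
```

Small plate home too. Release and move over the small socket.

play_rows(
  plan=[
    [1,[-0.002,0,0],0],
    [0,[0,0,0],0],
    [0,[0,0,0],0],
    [0,[0,0,0],0],
    [0,[0,0,0],0],
    [0,[0,0,-0.04],0],
    [0,[0,0,-0.09],0],
    [0,[0.01,0,-0.14],0],
    [0,[0.02,0,-0.17],0],
    [0,[0.02,0,-0.17],0],
  ],
)

```text
t: 28.0
tcp_pos: [0.5204, 0.1101, 0.1899]
tool_rot: [[-0.997, 0.076, 0.0], [0.076, 0.997, 0.007], [0.0, 0.008, -1.0]]
contact_force: [-1.0, -1.1, 0.1]
opening: 0.999
grasp_force: 0.0
```

Run:
```python
from h import *
st()
f,t=wrist();cv2.imwrite("pics/w6.png",f["pixels"])
rear("foot_small",[.5460,.1082],-.075,.110,f,t)
rear("foot_large",[.5613,.2772],.133,.130,f,t)
to(.4365,-.1755,.16)
```

```text
28.0 [0.5204 0.1101 0.1899] yaw 3.0656 F [-1.  -1.1  0.1] open 0.999 g 0.0 q [ 0.05  0.24 -0.11  1.22  0.01  0.12]
foot_small rear -55.0 short by -0.0 y -19.5 20.6
foot_large rear -65.2 short by 0.2 y -28.6 29.5
shift [ 0.0604 -0.291   0.0231] spin None
```

View pics/w6.png

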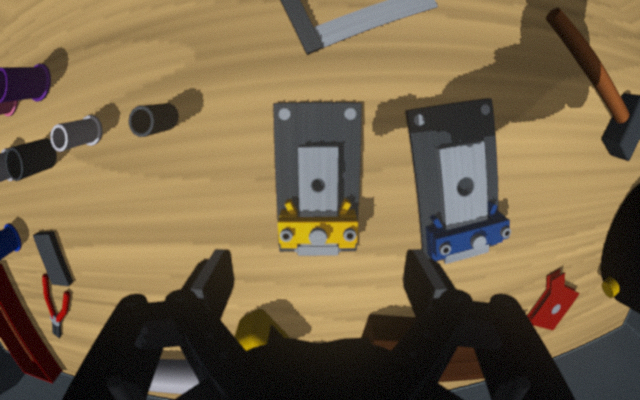

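Both plates are under their bars: small hole at (318,185), large hole at (465,186). I'll measure the hole centres on the plate-top plane and move over the small socket.

Run:
```python
from h import *
f,t=wrist();g=cv2.cvtColor(f["pixels"],cv2.COLOR_BGR2GRAY)
T=np.r_[np.c_[t[1],t[0]],[[0,0,0,1]]]@f["tool_from_camera"];K=f["K"]
for u,v,S,yaw,hx in((318,185,[.5460,.1082],-.075,-15),(465,186,[.5613,.2772],.133,-17)):
    w=g[v-13:v+14,u-13:u+14];n,lab,stt,c=cv2.connectedComponentsWithStats((w<105).astype(np.uint8))
    i=min(range(1,n),key=lambda i:np.hypot(*(c[i]-13)));a=(c[i][0]+u-13-K[0,2])/K[0,0];b=(c[i][1]+v-13-K[1,2])/K[1,1]
    r=np.hypot(a,b);k=np.tan(r)/r;d=T[:3,:3]@[a*k,-b*k,-1];o=T[:3,3];p=o+d*(.0255-o[2])/d[2]
    q=(p[:2]-S);cc,s=np.cos(yaw),np.sin(yaw)
    print(stt[i],p.round(4),"station xy mm",(np.array([q@[cc,s],q@[-s,cc]])*1e3).round(1),"nominal",hx,(np.array(S)+hx/1e3*np.array([cc,s])).round(4))
```

```text
[  7  11  14  13 148] [0.5309 0.1097 0.0255] station xy mm [-15.2   0.4] nominal -15 [0.531  0.1093]
[  7   8  17  19 246] [0.5446 0.2747 0.0255] station xy mm [-16.9  -0.3] nominal -17 [0.5445 0.2749]
```

play_rows(
  plan=[
    [0,[0.02,-0.04,0],0],
    [0,[0.04,-0.09,0],0],
    [0,[0.06,-0.14,0],0],
    [0,[0.06,-0.19,0.01],0],
    [0,[0.06,-0.24,0.02],0],
    [0,[0.06,-0.28,0.02],0],
    [0,[0.06,-0.291,0.02],0],
    [0,[0.06,-0.291,0.02],0],
  ],
)

```text
t: 29.0
tcp_pos: [0.4363, -0.177, 0.1621]
tool_rot: [[-0.997, 0.08, -0.01], [0.08, 0.997, 0.009], [0.011, 0.008, -1.0]]
contact_force: [0.8, 1.2, 0.5]
opening: 0.999
grasp_force: 0.0
```

```bash
cat >> h.py <<'E'
def tube(l,f,t,top,R,near):
    "fit circle to rim points of a standing tube, z near its top"
    best=None
    for r in regions_of(l,f):
        P=cloud(f,cv2.dilate(np.array(r["mask"]).astype(np.uint8),np.ones((5,5)))>0,t);P=P[np.hypot(*(P[:,:2]-near).T)<.05]
        Q=P[abs(P[:,2]-top-.0005)<.004]
        if len(Q)>(0 if best is None else len(best)): best=Q
    from scipy.optimize import least_squares
    q=least_squares(lambda p:np.hypot(*(best[:,:2]-p[:2]).T)-p[2],[*best[:,:2].mean(0),R-.002],loss="soft_l1",f_scale=.001).x
    print(l,len(best),"centre",q[:2].round(4),"meanR",q[2].round(4)); return q
E
python3 - <<'E'
from h import *
st();f,t=wrist();cv2.imwrite("pics/w7.png",f["pixels"])
q=tube("socket_small",f,t,.065,.016,[.4365,-.1755]);to(q[0],q[1],.029)
E
```

```text
29.0 [ 0.4363 -0.177   0.1621] yaw 3.0619 F [0.8 1.2 0.5] open 0.999 g 0.0 q [-0.57  0.17 -0.28  1.14  0.   -0.49]
socket_small 550 centre [ 0.4374 -0.1764] meanR 0.0139
shift [-0.0022 -0.0026  0.1337] spin None
```

View pics/w7.png

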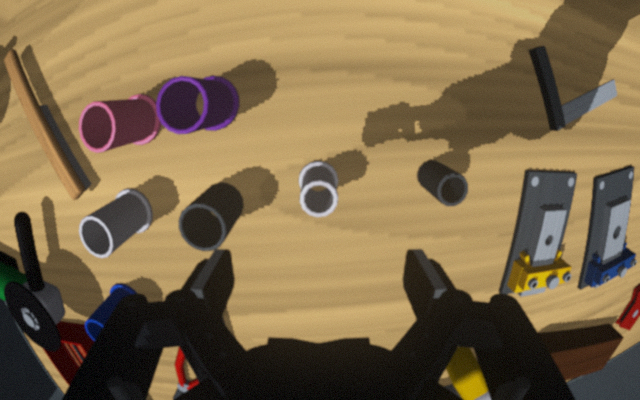

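The small flanged socket is under the gripper at (318,190), with dark plain tubes to each side. The measured holes match the nominal home positions within 0.5 mm. Grip and lift.

play_rows(
  plan=[
    [0,[-0.002,-0.003,0.05],0],
    [0,[-0.002,-0.003,0.1],0],
    [0,[-0.002,-0.003,0.125],0],
    [0,[-0.002,-0.003,0.133],0],
    [0,[-0.002,-0.003,0.133],0],
    [1,[-0.002,-0.003,0.133],0],
    [1,[-0.002,-0.003,0.133],0],
    [1,[-0.002,-0.003,0.133],0],
    [1,[-0.002,-0.003,0.133],0],
    [1,[-0.002,-0.003,0.133],0],
    [1,[-0.002,-0.003,0.133],0],
    [1,[-0.002,-0.003,0.133],0],
  ],
)

```text
t: 30.3
tcp_pos: [0.4381, -0.178, 0.0315]
tool_rot: [[-0.997, 0.076, -0.006], [0.076, 0.997, 0.006], [0.007, 0.006, -1.0]]
contact_force: [0.1, 1.3, 7.0]
opening: 0.349
grasp_force: 58.7
```

Run:
```python
from h import *
st();print(observe()["tool_rot"][:,2]);f,t=wrist()
q=tube("socket_small",f,t,.065,.016,[.4374,-.1764])
```

```text
30.3 [ 0.4381 -0.178   0.0315] yaw 3.0653 F [0.1 1.3 7. ] open 0.349 g 58.7 q [-0.56  0.29 -0.5   0.8   0.   -0.49]
[-0.00613239  0.0063962  -0.99996074]
socket_small 2123 centre [ 0.4367 -0.1783] meanR 0.0138
```

play_rows(
  plan=[
    [1,[0,0,0],0],
    [1,[0,0,-0.02],0],
    [1,[0,0,-0.06],0],
    [1,[0,0,-0.1],0],
    [1,[0,0,-0.1],0],
  ],
)

```text
t: 30.9
tcp_pos: [0.4405, -0.1798, 0.1354]
tool_rot: [[-0.997, 0.076, -0.001], [0.076, 0.997, 0.003], [0.001, 0.003, -1.0]]
contact_force: [0.0, -1.1, -2.4]
opening: 0.353
grasp_force: 59.9
```

```bash
cat >> h.py <<'E'
def held(l,f,t,H,R):
    "fit rim of held tube; returns offset of rim centre from tcp in tool axes"
    m=np.zeros((400,640),bool);
    for r in regions_of(l,f)[:1]: m|=np.array(r["mask"])
    P=cloud(f,m,t);P=P[np.hypot(*(P[:,:2]-t[0][:2]).T)<R+.02];z=np.percentile(P[:,2],97);Q=P[P[:,2]>z-.004]
    from scipy.optimize import least_squares
    q=least_squares(lambda p:np.hypot(*(Q[:,:2]-p).T)-(R-.002),Q[:,:2].mean(0),loss="soft_l1",f_scale=.001).x
    c=np.array([*q,np.median(Q[:,2])]);o=t[1].T@(c-t[0]);print(l,len(Q),"rim",c.round(4),"in tool",o.round(4));return c,o
E
python3 - <<'E'
from h import *
st();print(observe()["tool_rot"][:,2]);f,t=wrist();cv2.imwrite("pics/w8.png",f["pixels"])
held("socket_small",f,t,.065,.016);to(.531,.1095,.14,-.075-np.pi)
E
```

```text
30.9 [ 0.4405 -0.1798  0.1354] yaw 3.0653 F [ 0.  -1.1 -2.4] open 0.353 g 59.9 q [-0.57  0.19 -0.33  1.06  0.   -0.49]
[-7.20983600e-04  2.73742297e-03 -9.99995993e-01]
socket_small 1881 rim [ 0.439  -0.1801  0.1694] in tool [ 0.0015 -0.0003 -0.034 ]
shift [-0.0701  0.2944 -0.0076] spin 359.92
```

View pics/w8.png

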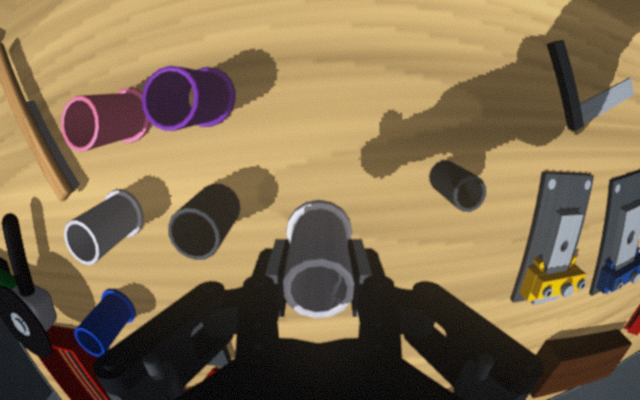

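Held upright, offset 1.5 mm. Carry it over the small plate's hole.

play_rows(
  plan=[
    [1,[-0.005,0.03,-0.01],0],
    [1,[-0.02,0.08,-0.01],0],
    [1,[-0.035,0.13,-0.01],0],
    [1,[-0.05,0.18,-0.01],0],
    [1,[-0.06,0.23,-0.005],0],
    [1,[-0.07,0.27,0],0],
    [1,[-0.072,0.29,0],0],
    [1,[-0.072,0.295,0],0],
    [1,[-0.072,0.295,0.03],0],
    [1,[-0.072,0.295,0.055],0],
    [1,[-0.072,0.295,0.065],0],
    [1,[-0.072,0.295,0.065],0],
  ],
)

```text
t: 32.2
tcp_pos: [0.5308, 0.1099, 0.0652]
tool_rot: [[-0.997, 0.077, -0.011], [0.077, 0.997, 0.007], [0.012, 0.006, -1.0]]
contact_force: [0.7, 0.0, -0.8]
opening: 0.349
grasp_force: 60.1
```

Run:
```python
from h import *
st();print(observe()["tool_rot"][:,2]);f,t=wrist()
c,o=held("socket_small",f,t,.065,.016);z=t[1][:,2];b=c+z*.065;print("base",b.round(4));to(*(t[0]+[.531-b[0],.1095-b[1],.057-t[0][2]]),-.075-np.pi)
```

```text
32.2 [0.5308 0.1099 0.0652] yaw 3.0645 F [ 0.7  0.  -0.8] open 0.349 g 60.1 q [ 0.05  0.35 -0.29  0.94  0.01  0.12]
[-0.01148039  0.00681236 -0.99991089]
socket_small 1782 rim [0.5297 0.1096 0.0992] in tool [ 0.0015 -0.0002 -0.034 ]
base [0.5289 0.11   0.0342]
shift [-0.0006 -0.0008  0.0104] spin 359.89
```

Run:
```python
from h import *
st();print(observe()["tool_rot"][:,2]);f,t=wrist()
c,o=held("socket_small",f,t,.065,.016);z=t[1][:,2];b=c+z*.065;print("base",b.round(4));to(*(t[0]+[.531-b[0],.1095-b[1],.057-t[0][2]]),-.075-np.pi)
```

```text
32.3 [0.5324 0.1102 0.0674] yaw 3.0647 F [-0.3 -0.5 -2.2] open 0.349 g 60.1 q [ 0.05  0.35 -0.28  0.94  0.01  0.12]
[-0.00742219  0.00706738 -0.99994748]
socket_small 1868 rim [0.5312 0.1098 0.1014] in tool [ 0.0014 -0.0002 -0.034 ]
base [0.5307 0.1102 0.0364]
shift [ 0.     -0.0011  0.011 ] spin 359.91
```

play_rows(
  plan=[
    [1,[0,-0.001,0.005],0],
    [1,[0,-0.001,0.009],0],
    [1,[0,-0.001,0.01],0],
    [1,[0,-0.001,0.01],0],
    [1,[0,-0.001,0.01],0],
  ],
)

```text
t: 32.9
tcp_pos: [0.532, 0.1098, 0.0569]
tool_rot: [[-0.997, 0.076, -0.008], [0.076, 0.997, 0.007], [0.008, 0.007, -1.0]]
contact_force: [0.4, -0.5, -1.5]
opening: 0.351
grasp_force: 60.1
```

Run:
```python
from h import *
st();f,t=wrist()
c,o=held("socket_small",f,t,.065,.016);z=t[1][:,2];b=c+z*.065;print("base",b.round(4),z)
```

```text
32.9 [0.532  0.1098 0.0569] yaw 3.0656 F [ 0.4 -0.5 -1.5] open 0.351 g 60.1 q [ 0.04  0.36 -0.3   0.92  0.01  0.12]
socket_small 1847 rim [0.5307 0.1094 0.0909] in tool [ 0.0015 -0.0003 -0.034 ]
base [0.5303 0.1099 0.0259] [-0.00763942  0.00713394 -0.99994537]
```

play_rows(
  plan=[
    [1,[-0.0005,0,0.001],0],
    [1,[-0.0005,0,0.001],0],
    [0.4,[-0.0005,0,0.001],0],
    [0.2,[-0.0005,0,0.001],0],
    [0,[-0.0005,0,0.001],0],
    [0,[-0.0005,0,0.001],0],
    [0,[-0.0005,0,0.001],0],
    [0,[0,0,-0.03],0],
    [0,[0,0,-0.07],0],
    [0,[0,0,-0.1],0],
    [0,[0.01,0,-0.12],0],
    [0,[0.01,0,-0.12],0],
  ],
)

```text
t: 34.2
tcp_pos: [0.5235, 0.1099, 0.1798]
tool_rot: [[-0.997, 0.076, -0.003], [0.076, 0.997, 0.007], [0.004, 0.007, -1.0]]
contact_force: [0.2, 0.8, 0.2]
opening: 0.995
grasp_force: 0.0
```

Run:
```python
from h import *
st();f,t=wrist();cv2.imwrite("pics/w9.png",f["pixels"])
tube("socket_small",f,t,.090,.016,[.531,.1095]);rear("foot_small",[.5460,.1082],-.075,.110,f,t)
to(.4555,-.396,.18)
```

```text
34.2 [0.5235 0.1099 0.1798] yaw 3.0657 F [0.2 0.8 0.2] open 0.995 g 0.0 q [ 0.05  0.25 -0.12  1.2   0.01  0.12]
socket_small 578 centre [0.5316 0.1101] meanR 0.0138
foot_small rear -55.9 short by 0.9 y -19.3 20.4
shift [ 0.0286 -0.5093 -0.0069] spin None
```

View pics/w9.png

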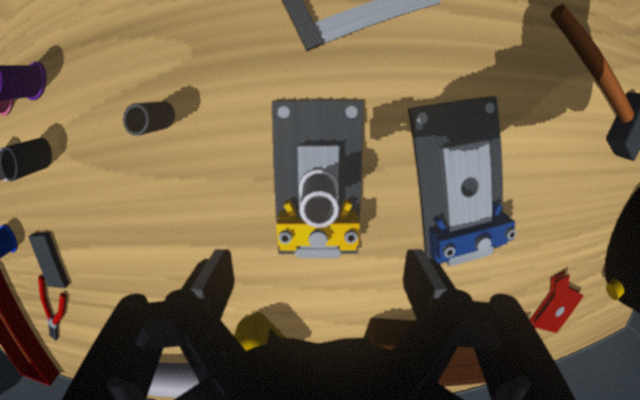

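The small socket stands at (318,205) on its plate, rim centred within about 1 mm of the hole. Now the large socket.

play_rows(
  plan=[
    [0,[0.0,-0.04,-0.007],0],
    [0,[0.0,-0.09,-0.007],0],
    [0,[0.0,-0.14,-0.007],0],
    [0,[0.01,-0.19,-0.007],-4],
    [0,[0.01,-0.24,-0.007],-8],
    [0,[0.02,-0.29,-0.007],-12],
    [0,[0.03,-0.34,-0.007],-12],
    [0,[0.03,-0.39,-0.007],-12],
    [0,[0.03,-0.44,-0.007],-12],
    [0,[0.03,-0.48,-0.007],-12],
    [0,[0.03,-0.5,-0.007],-12],
    [0,[0.03,-0.509,-0.007],-12],
  ],
)

```text
t: 35.55
tcp_pos: [0.4537, -0.3971, 0.179]
tool_rot: [[-0.991, -0.131, -0.009], [-0.131, 0.991, 0.009], [0.008, 0.01, -1.0]]
contact_force: [0.0, 0.6, -0.6]
opening: 1.0
grasp_force: 0.0
```

play_rows(
  plan=[
    [0,[0,0,0],0],
    [0,[0,0,0],0],
  ],
)

```text
t: 35.75
tcp_pos: [0.4546, -0.3941, 0.1806]
tool_rot: [[-0.991, -0.134, -0.008], [-0.134, 0.991, 0.008], [0.007, 0.009, -1.0]]
contact_force: [0.3, 0.7, -0.2]
opening: 0.999
grasp_force: 0.0
```

Run:
```python
from h import *
st();f,t=wrist();cv2.imwrite("pics/w10.png",f["pixels"])
q=tube("socket_large",f,t,.080,.023,[.4555,-.396]);to(q[0],q[1],.040,.133-np.pi)
```

```text
35.75 [ 0.4546 -0.3941  0.1806] yaw -3.0073 F [ 0.3  0.7 -0.2] open 0.999 g 0.0 q [-0.85  0.37  0.06  1.27 -0.   -0.99]
socket_large 803 centre [ 0.4547 -0.3985] meanR 0.0207
shift [-0.0002 -0.0056  0.1411] spin 0.12
```

View pics/w10.png

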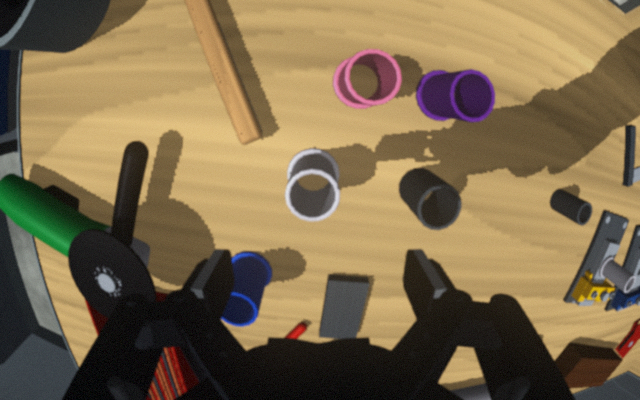

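The pale flanged socket is centred at (313,190) below the gripper, and the pink, purple and blue ones are clear. Grip and lift.

play_rows(
  plan=[
    [0,[0,-0.005,0.05],0],
    [0,[0,-0.005,0.1],0],
    [0,[0,-0.005,0.13],0],
    [0,[0,-0.005,0.14],0],
    [0,[0,-0.005,0.14],0],
    [1,[0,-0.005,0.14],0],
    [1,[0,-0.005,0.14],0],
    [1,[0,-0.005,0.14],0],
    [1,[0,-0.005,0.14],0],
    [1,[0,-0.005,0.14],0],
    [1,[0,-0.005,0.14],0],
    [1,[0,-0.005,0.14],0],
  ],
)

```text
t: 37.05
tcp_pos: [0.4546, -0.4001, 0.0428]
tool_rot: [[-0.991, -0.133, -0.005], [-0.133, 0.991, 0.005], [0.005, 0.006, -1.0]]
contact_force: [-0.6, 2.2, 8.5]
opening: 0.518
grasp_force: 60.4
```

play_rows(
  plan=[
    [1,[0,0,0],0],
    [1,[0,0,-0.02],0],
    [1,[0,0,-0.06],0],
    [1,[0,0,-0.1],0],
    [1,[0,0,-0.12],0],
    [1,[0,0,-0.12],0],
    [1,[0,0,-0.12],0],
  ],
)

```text
t: 37.75
tcp_pos: [0.4546, -0.4002, 0.1604]
tool_rot: [[-0.991, -0.133, -0.008], [-0.133, 0.991, 0.007], [0.007, 0.008, -1.0]]
contact_force: [-0.1, -0.6, -3.7]
opening: 0.521
grasp_force: 62.5
```

Run:
```python
from h import *
st();f,t=wrist();cv2.imwrite("pics/w11.png",f["pixels"])
c,o=held("socket_large",f,t,.080,.023);z=t[1][:,2];b=c+z*.08;print("base",b.round(4),z)
to(*(t[0]+[.5445-b[0],.2748-b[1],.01]),.133-np.pi)
```

```text
37.75 [ 0.4546 -0.4002  0.1604] yaw -3.0084 F [-0.1 -0.6 -3.7] open 0.521 g 62.5 q [-0.86  0.39  0.03  1.22 -0.   -0.99]Traceback (most recent call last):
  File "<stdin>", line 3, in <module>
  File "h.py", line 52, in held
    P=cloud(f,m,t);P=P[np.hypot(*(P[:,:2]-t[0][:2]).T)<R+.02];z=np.percentile(P[:,2],97);Q=P[P[:,2]>z-.004]
                                                                ~~~~~~~~~~~~~^^^^^^^^^^^
    return _quantile_unchecked(
        a, q, axis, out, overwrite_input, method, keepdims, weights)
    return _ureduce(a,
                    func=_quantile_ureduce_func,
    ...<5 lines>...
                    overwrite_input=overwrite_input,
                    method=method)
    r = func(a, **kwargs)
    result = _quantile(arr,
                       quantiles=q,
    ...<2 lines>...
                       out=out,
                       weights=wgt)
    slices_having_nans = np.isnan(arr[-1, ...])
                                  ~~~^^^^^^^^^
IndexError: index -1 is out of bounds for axis 0 with size 0
```

```bash
cat >> h.py <<'E'
def held(l,f,t,H,R,off):
    "rim of held tube from depth alone; off = expected rim height above tcp"
    from scipy.optimize import least_squares
    P=cloud(f,np.ones((400,640),bool),t);o=(P-t[0])@t[1];k=(np.hypot(o[:,0],o[:,1])<R+.008)&(abs(-o[:,2]-off)<.005)&(abs(o[:,1])<R-.001);Q=o[k]
    q=least_squares(lambda p:np.hypot(*(Q[:,:2]-p).T)-(R-.002),[0,0],loss="soft_l1",f_scale=.001).x
    o=np.array([*q,np.percentile(Q[:,2],10)]);c=t[0]+t[1]@o;print(l,len(Q),"rim",c.round(4),"in tool",o.round(4));return c,o
E
python3 - <<'E'
from h import *
st();f,t=wrist()
c,o=held("socket_large",f,t,.080,.023,.038);z=t[1][:,2];b=c+z*.08;print("base",b.round(4),z)
to(*(t[0]+[.5445-b[0],.2748-b[1],.01]),.133-np.pi)
E
```

```text
37.85 [ 0.4542 -0.3998  0.1591] yaw -3.0083 F [-0.3  0.7 -4.7] open 0.517 g 62.5 q [-0.86  0.39  0.03  1.22 -0.   -0.99]
socket_large 3360 rim [ 0.4542 -0.4004  0.1977] in tool [ 0.0005 -0.0002 -0.0387]
base [ 0.4534 -0.3997  0.1177] [-0.00949452  0.00923477 -0.99991228]
shift [-0.1798  0.6565 -0.0046] spin 0.02
```

View pics/w11.png

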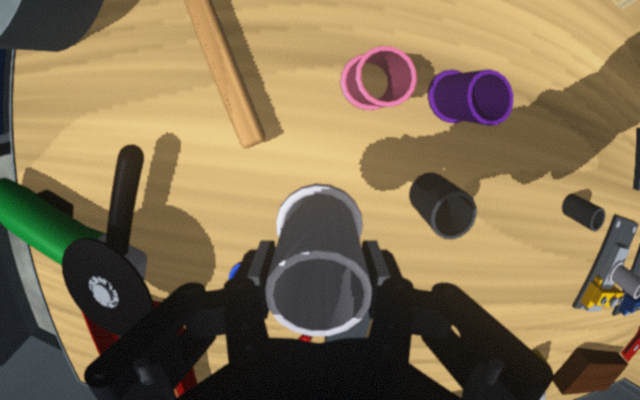

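The large socket is held upright between the pads. Raise it and carry it to the large station, passing well above the small socket.

play_rows(
  plan=[
    [1,[0,0.01,-0.03],0],
    [1,[-0.01,0.05,-0.05],0],
    [1,[-0.02,0.1,-0.05],0],
    [1,[-0.03,0.15,-0.05],0],
    [1,[-0.05,0.2,-0.05],0],
    [1,[-0.06,0.245,-0.05],0],
    [1,[-0.08,0.29,-0.05],0],
    [1,[-0.09,0.335,-0.05],0],
    [1,[-0.11,0.38,-0.05],0],
    [1,[-0.12,0.425,-0.05],0],
    [1,[-0.14,0.47,-0.05],0],
    [1,[-0.15,0.515,-0.05],0],
  ],
)

```text
t: 39.1
tcp_pos: [0.5357, 0.1317, 0.2126]
tool_rot: [[-0.991, -0.133, -0.009], [-0.133, 0.991, 0.007], [0.008, 0.008, -1.0]]
contact_force: [0.4, -0.4, -4.2]
opening: 0.52
grasp_force: 62.7
```

play_rows(
  plan=[
    [1,[-0.01,0.045,0],0],
    [1,[-0.02,0.09,0],0],
    [1,[-0.03,0.12,0],0],
    [1,[-0.03,0.138,0],0],
    [1,[-0.03,0.142,0],0],
    [1,[-0.03,0.142,0.04],0],
    [1,[-0.03,0.142,0.08],0],
    [1,[-0.03,0.142,0.105],0],
    [1,[-0.03,0.142,0.115],0],
    [1,[-0.03,0.142,0.115],0],
    [1,[-0.03,0.142,0.115],0],
    [1,[-0.03,0.142,0.115],0],
  ],
)

```text
t: 40.3
tcp_pos: [0.5464, 0.2752, 0.1016]
tool_rot: [[-0.991, -0.133, -0.005], [-0.133, 0.991, 0.008], [0.004, 0.009, -1.0]]
contact_force: [-0.4, -0.5, -3.1]
opening: 0.518
grasp_force: 62.9
```

Run:
```python
from h import *
st();f,t=wrist()
c,o=held("socket_large",f,t,.080,.023,.0387);z=t[1][:,2];b=c+z*.08;print("base",b.round(4),z)
to(*(t[0]+[.5445-b[0],.2748-b[1],.0676-t[0][2]]),.133-np.pi)
```

```text
40.3 [0.5464 0.2752 0.1016] yaw -3.0086 F [-0.4 -0.5 -3.1] open 0.518 g 62.9 q [ 0.33  0.43 -0.07  1.08  0.01  0.19]
socket_large 3217 rim [0.5462 0.2746 0.1403] in tool [ 0.0004 -0.0002 -0.0387]
base [0.5458 0.2752 0.0603] [-0.00510778  0.00789326 -0.9999558 ]
shift [ 0.0011 -0.0006  0.0339] spin 0.01
```

play_rows(
  plan=[
    [1,[0.001,-0.001,0.015],0],
    [1,[0.001,-0.001,0.025],0],
    [1,[0.001,-0.001,0.031],0],
    [1,[0.001,-0.001,0.033],0],
    [1,[0.001,-0.001,0.033],0],
    [1,[0.001,-0.001,0.033],0],
  ],
)

```text
t: 40.95
tcp_pos: [0.5444, 0.2743, 0.0679]
tool_rot: [[-0.991, -0.133, -0.007], [-0.133, 0.991, 0.007], [0.006, 0.008, -1.0]]
contact_force: [-3.5, -1.5, 5.7]
opening: 0.519
grasp_force: 63.4
```

Run:
```python
from h import *
st();f,t=wrist()
c,o=held("socket_large",f,t,.080,.023,.0387);z=t[1][:,2];b=c+z*.08;print("base",b.round(4),z)
to(*(t[0]+[.5445-b[0],.2748-b[1],.0676-t[0][2]]),.133-np.pi)
```

```text
40.95 [0.5444 0.2743 0.0679] yaw -3.0083 F [-3.5 -1.5  5.7] open 0.519 g 63.4 q [ 0.32  0.45 -0.12  1.01  0.01  0.19]
socket_large 3226 rim [0.5444 0.2738 0.1066] in tool [ 0.0004 -0.0002 -0.0388]
base [0.5438 0.2743 0.0266] [-0.00690554  0.0071501  -0.99995059]
shift [-0.0007  0.0004  0.0003] spin 0.02
```

In contact and within 1 mm of the hole centre. Release and retreat straight up.

play_rows(
  plan=[
    [0.5,[0,0,0],0],
    [0.3,[0,0,0],0],
    [0,[0,0,0],0],
    [0,[0,0,0],0],
    [0,[0,0,0],0],
    [0,[0,0,-0.03],0],
    [0,[0,0,-0.07],0],
    [0,[0,0,-0.11],0],
    [0,[0.02,-0.03,-0.14],0],
    [0,[0.03,-0.07,-0.14],0],
    [0,[0.03,-0.08,-0.14],0],
    [0,[0.03,-0.08,-0.14],0],
  ],
)

```text
t: 42.2
tcp_pos: [0.5265, 0.1888, 0.2068]
tool_rot: [[-0.991, -0.131, -0.007], [-0.131, 0.991, 0.007], [0.006, 0.008, -1.0]]
contact_force: [0.2, 0.7, -0.2]
opening: 0.997
grasp_force: 0.0
```

Run:
```python
from h import *
st();f,t=wrist();cv2.imwrite("pics/w12.png",f["pixels"][60:300,180:560].repeat(2,0).repeat(2,1))
tube("socket_small",f,t,.090,.016,[.531,.1095]);rear("foot_small",[.5460,.1082],-.075,.110,f,t)
tube("socket_large",f,t,.105,.023,[.5445,.2748]);rear("foot_large",[.5613,.2772],.133,.130,f,t)
f=grab_frame("top")
for l in ("plain_large","plain_small","blank_offcut"):print(l,[(np.round(d["xyz"],3).tolist(),round(d["p"],2)) for d in tip_of(l,f)][:2])
```

```text
42.2 [0.5265 0.1888 0.2068] yaw -3.0105 F [ 0.2  0.7 -0.2] open 0.997 g 0.0 q [ 0.19  0.29 -0.    1.29  0.01  0.06]
socket_small 472 centre [0.5317 0.1107] meanR 0.0138
foot_small rear -55.5 short by 0.5 y -20.3 21.4
socket_large 713 centre [0.5448 0.2742] meanR 0.0207
foot_large rear -65.3 short by 0.3 y -28.5 29.1
plain_large []
plain_small [([0.44, -0.059, -0.004], 0.71)]
blank_offcut [([0.622, -0.34, -0.002], 0.64), ([0.55, 0.108, 0.009], 0.35)]
```

View pics/w12.png

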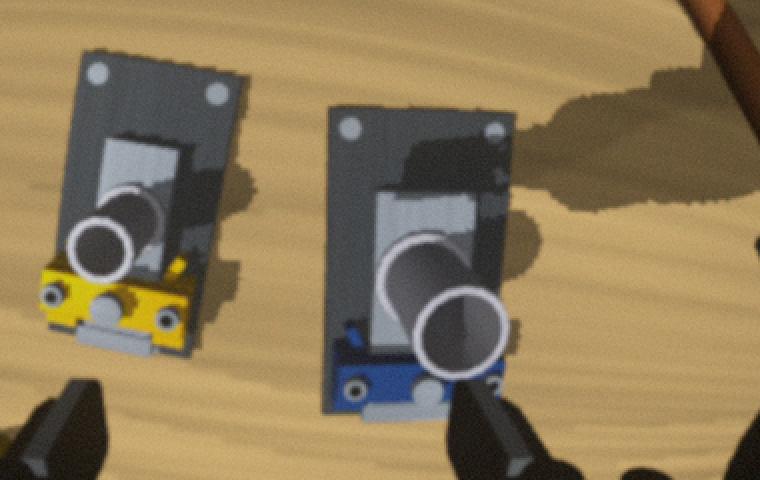

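Both sockets stand on their home plates: small rim at (100,248), large rim at (460,332). Both plates are within 0.5 mm of the stop and both sockets within about 1 mm of centre. Handing in.

```bash
python3 -c "
from rig import *
print(close_job())"
```

```text
the job is handed in; nothing more can be done
None
```

The job is handed in: both plates are home against their stops (within about 0.5 mm) with the matching sockets upright and about 1 mm off the hole centres, after 42 s of robot time; I viewed 15 pictures, one over the limit of 14.

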